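Press a polish bottle on the touch mixer

ROBOT

A 6-joint arm with a two-finger parallel gripper is mounted at the origin on the work surface. World frame = base frame: x ahead of the robot, y to its left, z up, the work surface at z = 0. Lengths are in m, angles in degrees, forces in N, time in s.
With the tool pointing down it reaches from about 0.3 to 0.75 m from the base axis. Payload 8.5 kg.
Tool frame: the origin (TCP) lies at the very end of the fingers, on their centre line; the grasp point (between the pads) lies env.pinch_z behind it (env.pinch_z is the distance from the TCP to the grasp point, in m); z points along the fingers, y is the line along which they close (so a half turn about z gives the same grasp; the last joint's range is limited). The gripper opens to 85 mm and grips with 20 to 120 N. Pads are 22 mm wide; open, the fingers measure 114 mm over their backs; the gripper's body (76 mm by 85 mm) begins 54 mm behind the grasp point. The pads swing forward as they close: fully open they stand 13 mm farther back than shut.
Start: joints at [64.211, 21.807, 74.336, -0, 83.858, -12.336], TCP at [0.128, 0.535, 0.231] pointing down, gripper open.
Joint ranges: [-178.18, 178.18], [-50.72, 133.34], [12.68, 142.11], [-81.47, 261.47], [9.98, 163.14], [-165.26, 165.26]. Speed limits (degrees/s): [136.94, 136.94, 180, 180, 180, 180].

INTERFACE

Orientations are given as a 3x3 rotation matrix whose columns are the frame's x, y, z axes.
In Python, from rig import telemetry, get_image, env gives the robot as it stands. The module is installed in compiled form; this text tells all that it offers.
- The arm moves only by the tool apply_moves, never from a script. Its argument "series" is a list of rows, each a list of 7 numbers: the shift along the tool's x, y, z in mm, then the turn, a rotation vector about the tool's x, y, z in degrees, then the opening, from 0 (shut) to 1 (fully open). A call has 1 to 12 rows; each row shifts and turns the commanded pose from where the row before left it, along the tool's axes as they then stand; what a row does not reach is not made up. A row lasts 1/8 s, in which the tool goes at most 62.5 mm and 10.7 degrees, less where a joint would pass 70% of its speed; a pose out of reach is approached as far as the arm can. A call with a gripper value outside its range is refused whole. The fingers move at their own pace and stop on an object; "grip_force" is the grip in N (left out, the last holds). Time passes only in rows, so rows that do not move let the fingers close. It gives the time, the measured TCP pose, the force, the opening and the grip force at its end, in the units of the state.
- telemetry.observe(): the state, without advancing time (a new reading comes with each control period).
- get_image(name): name is "scene" or "top"; returns a dict with "frame" (420x560x3 uint8, red, green, blue), "z_map" (420x560 float32, m along the optical axis (not along the pixel's ray), 0 where there is no reading), "vertical_fov" (degrees; the focal length in pixels is half the picture's height over the tangent of half this angle, whatever the lens; pixels are square), "cx", "cy" (the principal point, pixels), "dist" ([k1, k2, p1, p2, k3] as OpenCV has them; the pictures are not rectified), "eye" and "attitude" of the camera in the world. Camera axes: x right, y up, looking along -z (the intrinsics and any distortion apply to the point x, -y, -z); pixel columns grow to the right and rows downward; lengths in m; the calibration is good to about 2 mm. A picture is of the moment at which its call begins.
- env.close_job(): hands the job in; it is judged then, once.
The state is a dict: "time_s": time; "q": joint angles; "qvel": joint speeds; "joint_efforts": joint torques, N m; "position": TCP position; "tool_rot": TCP orientation; "ft_force": force on the tool from outside, world axes, zero at the start; "wrist_torque": the same for the moment, N m; "grip_width": finger opening in m; "gripper_force": force on a finger pad.
Only numpy, scipy, OpenCV 4.12 (cv2) and the standard library are available. Lean on these libraries where they do the work, as an engineer would, in place of code of your own. Each camera call takes 0.05 s, during which the arm holds its last target. There are 200 camera calls.

TASK

The touch mixer runs only while a bottle is pressed down in its spring-loaded cup, and the teal polish is still standing in it: stand the teal bottle back in a free place of the wooden rack and let go of it. Then take the red polish from the rack, set it upright in the cup and press it down until the cup has sunk about 6 mm of its 10 mm travel (4 to 8 mm is fine; pressed against its stop the mixer stalls), and finish while holding it pressed there, without letting go. Leave the navy and beige bottles, the dispenser and the buffing block as they are.

Things in the scene. Friction and masses are not known exactly. Their poses are not given: they have to be found in the camera images.
- mixer: touch mixer fixed to the table: round white housing, 112 mm across at its foot, 68 mm across on top, 66 mm high, black speed knob on its -x side (no need to touch it). Origin: centre of its underside, z up. The sprung black cup stands on its axis above it.
- cup_floor (a point): centre of the cup's flat inner floor, on which a bottle stands; 88 mm above the table when the cup is up, sinking with the cup. Black round cup, 40 mm inside diameter, 49 mm outside, rim 8 mm above this floor.
- cup (a joint): how far the cup is pressed straight down, in m: 0 up, 0.010 on its stop. Springs back when let go. It begins to sink at 3 N of downward push and takes 1 N more for each mm (9 N at 6 mm, 13 N at the stop); the weight of a bottle alone does not move it.
- rack: wooden polish rack fixed to the table: block 66 x 256 x 30 mm (x, y, z of its own frame), origin at the centre of its underside. Four round blind holes of 40 mm diameter, 22 mm deep (hole floor 8 mm above the table), in a row along its own y at -90, -30, +30 and +90 mm. At the start three hold a bottle; the one at +90 mm is free.
- rack_hole0 (a point): centre of the mouth of the hole at own y = -90 mm, 30 mm above the table
- rack_hole1 (a point): centre of the mouth of the hole at own y = -30 mm, 30 mm above the table
- rack_hole2 (a point): centre of the mouth of the hole at own y = +30 mm, 30 mm above the table
- rack_hole3 (a point): centre of the mouth of the hole at own y = +90 mm, 30 mm above the table; free at the start
- teal: polish bottle with teal body, to be put back in the rack; at the start it stands loose in the mixer's cup. Round: body 32 mm diameter, 46 mm high, then a narrow neck, and from 50 to 90 mm above its underside a straight black cap of 18 mm diameter, made to be gripped. About 65 g. Origin: centre of its underside, z up along the bottle.
- red: polish bottle with bright red body, the one to mix; same shape, size and origin as the teal one; at the start in one of the rack's holes at own y = -90, -30 or +30 mm.
- navy: bystander: dark blue polish bottle, same shape, in the rack
- beige: bystander: beige polish bottle, same shape, in the rack
- dispenser: bystander: pump dispenser bottle with a pink band, 62 mm diameter, 158 mm high, loose on the table; origin at the centre of its underside
- buffer: bystander: nail buffing block, 26 x 96 x 26 mm, white with blue and pink faces, loose on the table; origin at the centre of its underside
There are look-alikes about, which are no part of the job. Leave any yellow look-alike of the red alone.

How it is judged:
By the outcome, as a careful person would: the job done as asked, in the order asked, and still so for the second after the job is handed in, while the arm keeps its last pose, push and grip.
It also fails if it takes over 64 s, if anything falls off the work surface, if the arm or the gripper's body presses on something with over 40 N, if the wrist force passes 120 N, or if a joint passes its speed limit or range.

## Working session

There is one attempt and no reset: what is moved stays moved. The work goes in short steps, Python scripts to look and compute and a tool call to move; the robot and the scene stay as the last step left them, time stands still between calls to the robot, and variables do not carry over. Pictures are saved under pics/ and viewed, at most 10 in all, crops included, and the job is handed in when it is done.

Besides the shell and the picture viewer there is one more tool, called after ">>>" as a command line: name --pt "numbers of a row" for each row, then --argument value for the rest. apply_moves: Moves the arm, as the interface text tells. Its arguments: {"type":"object","properties":{"series":{"type":"array"},"grip_force":{"type":"number"}},"required":["series"]}

```bash
mkdir -p pics; cat > h.py <<'E'
import numpy as np, cv2
from rig import telemetry, get_image, env
def cam(n):
    d=get_image(n); h=d["frame"].shape[0]
    f=h/2/np.tan(np.radians(d["vertical_fov"])/2)
    d["K"]=np.array([[f,0,d["cx"]],[0,f,d["cy"]],[0,0,1.]]); d["R"]=np.array(d["attitude"]); d["e"]=np.array(d["eye"]); d["D"]=np.array(d["dist"],float)
    return d
def save(d,n,box=None,s=1):
    im=d["frame"][...,::-1]
    if box: im=im[box[1]:box[3],box[0]:box[2]]
    cv2.imwrite("pics/"+n,cv2.resize(im,None,fx=s,fy=s,interpolation=cv2.INTER_CUBIC))
def rays(d,px):
    u=cv2.undistortPoints(np.array(px,float).reshape(-1,1,2),d["K"],d["D"]).reshape(-1,2)
    return np.c_[u[:,0],-u[:,1],-np.ones(len(u))]@d["R"].T
def plane(d,px,z):
    r=rays(d,px); return d["e"]+r*((z-d["e"][2])/r[:,2])[:,None]
def depthpts(d,px):
    px=np.array(px); z=d["z_map"][px[:,1].astype(int),px[:,0].astype(int)]
    return d["e"]+rays(d,px)*z[:,None]
def proj(d,P):
    c=(np.atleast_2d(P)-d["e"])@d["R"]; c=c*[1,-1,-1]
    return cv2.projectPoints(c,np.zeros(3),np.zeros(3),d["K"],d["D"])[0].reshape(-1,2)
E
python3 - <<'E'
from h import *
for n in("scene","top"):
    d=cam(n); save(d,n+"0.png",s=1.4); print(n,d["e"],d["R"].round(3).tolist(),d["K"][0,0],d["D"])
s=telemetry.observe(); print(s); print(env.pinch_z)
E
```

```text
scene [1.02835962 0.02320146 0.79443956] [[-0.29, -0.803, 0.521], [0.957, -0.247, 0.152], [0.007, 0.543, 0.84]] 399.1435910266332 [-0.07469091  0.          0.          0.          0.        ]
top [ 0.48977374 -0.1013714   1.20287552] [[-0.004, 0.998, -0.069], [-1.0, -0.004, -0.002], [-0.002, 0.069, 0.998]] 398.97232099429976 [-0.09528331  0.          0.          0.          0.        ]
{'time_s': 0.1, 'q': array([ 6.42112451e+01,  2.18380659e+01,  7.43794333e+01, -1.35129519e-03,
        8.38589329e+01, -1.23348177e+01]), 'qvel': array([-0.00570021, -0.15564501, -0.14997389, -0.08866417,  0.00195089,
       -0.02416774]), 'joint_efforts': array([ 5.08666795e-03, -4.49225450e+01, -2.31656438e+01, -8.47037222e-05,
        3.69730551e-03,  3.63543052e-05]), 'position': array([0.12784555, 0.53466104, 0.23077051]), 'tool_rot': array([[-9.72557801e-01,  2.32660719e-01, -5.59244623e-04],
       [ 2.32661244e-01,  9.72557082e-01, -1.21133222e-03],
       [ 2.62067892e-04, -1.30820515e-03, -9.99999110e-01]]), 'ft_force': array([ 0.31306432,  0.2659321 , -0.09901765]), 'wrist_torque': array([ 0.00460911,  0.01006606, -0.04340991]), 'gripper_force': 0.0, 'grip_width': 0.08537511881335423}
0.0187
```

View pics/scene0.png

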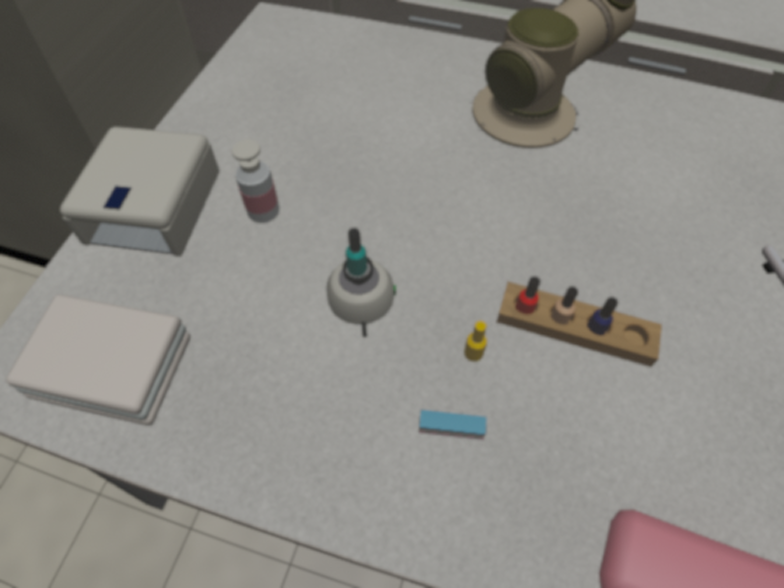

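View pics/top0.png

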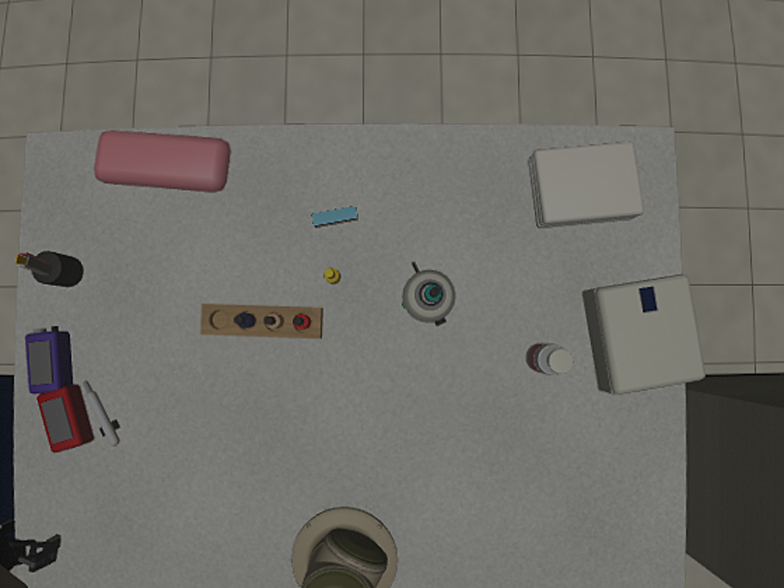

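The scene picture (1.4x) shows teal in the mixer cup at (357,255). In the rack, red is at (528,298), beige at (566,308) and navy at (601,320), with a free hole at (636,333). The yellow look-alike is at (477,343).

The top picture (1.4x) shows red at (302,321), the free hole at (220,320), teal and the mixer at (430,294), and yellow at (332,275).

Things that could be taken for red:
- the yellow bottle, top (332,275)
- the red device, top (62,418)
- beige, top (273,321)

I choose the bright red bottle in the rack's end hole. The free hole is the opposite end.

```bash
python3 - <<'E'
from h import *
for n in("top","scene"):
    d=cam(n); H,W=d["z_map"].shape
    v,u=np.mgrid[:H,:W]; px=np.c_[u.ravel(),v.ravel()]
    P=depthpts(d,px).reshape(H,W,3); ok=d["z_map"]>0
    np.save(n+"P.npy",P)
    hsv=cv2.cvtColor(d["frame"],cv2.COLOR_RGB2HSV)
    dark=hsv[...,2]<75
    def rep(name,m):
        k,l,st,c=cv2.connectedComponentsWithStats(m.astype(np.uint8))
        for i in range(1,k):
            if st[i,4]>=12: print(n,name,c[i].round(1),st[i,4],np.median(P[l==i],0).round(4), np.ptp(P[l==i],0).round(3))
    ws=ok&(P[...,0]>.3)&(P[...,0]<.75)&(P[...,1]>-.45)&(P[...,1]<.3)
    rep("captop.178",ws&(abs(P[...,2]-.178)<.006))
    rep("captop.098",ws&(abs(P[...,2]-.098)<.006)&dark)
    rep("racktop",ws&(abs(P[...,2]-.03)<.006)&(hsv[...,0]<25)&(hsv[...,1]>70))
    rep("blocks",ws&(P[...,2]>.012))
    if n=="top":
        m=(ws&(abs(P[...,2]-.03)<.006)&(hsv[...,0]<25)&(hsv[...,1]>70)).astype(np.uint8)
        c=max(cv2.findContours(m,cv2.RETR_EXTERNAL,cv2.CHAIN_APPROX_NONE)[0],key=cv2.contourArea)
        q=plane(d,c.reshape(-1,2),.03); r=cv2.minAreaRect((q[:,:2]*1000).astype(np.float32)); print("rack rect",r)
        save(d,"top_crop.png",(130,170,340,260),3.5)
    else: save(d,"sc_crop.png",(220,150,490,270),2.9)
E
```

```text
top captop.178 [310.6 208. ] 39 [ 0.5613 -0.1834  0.1771] [0.016 0.015 0.01 ]
top captop.098 [307.5 210.2] 70 [ 0.5586 -0.1806  0.0955] [0.045 0.045 0.009]
top captop.098 [170.1 228.4] 34 [0.5125 0.2028 0.098 ] [0.014 0.017 0.008]
top captop.098 [190.9 228.6] 31 [0.5098 0.1438 0.0978] [0.014 0.016 0.006]
top captop.098 [211.8 229. ] 29 [0.5096 0.085  0.0986] [0.011 0.017 0.01 ]
top captop.098 [385.3 250.7] 15 [ 0.4492 -0.3946  0.0992] [0.03  0.02  0.009]
top racktop [186.7 228.7] 1228 [0.5137 0.1733 0.0299] [0.071 0.254 0.012]
top blocks [390.4 153.5] 241 [ 0.7293 -0.4276  0.0643] [0.038 0.035 0.062]
top blocks [238.  154.5] 287 [0.7341 0.0218 0.0264] [0.035 0.096 0.021]
top blocks [306.  211.3] 1175 [ 0.5579 -0.1764  0.0627] [0.135 0.111 0.171]
top blocks [236.9 196.7] 102 [0.6021 0.0192 0.0494] [0.031 0.029 0.081]
top blocks [188.5 229.2] 1717 [0.5102 0.1645 0.0304] [0.072 0.254 0.091]
top blocks [391.8 255.8] 604 [ 0.4348 -0.4061  0.1111] [0.061 0.054 0.151]
rack rect ((511.49945068359375, 173.57382202148438), (255.3174285888672, 63.81737518310547), 87.81515502929688)
scene captop
[... 364 characters left out ...]
.013 0.013 0.008]
scene captop.098 [436.3 216.2] 38 [0.5151 0.2045 0.0978] [0.012 0.012 0.008]
scene racktop [414.8 230.2] 1926 [0.5217 0.1769 0.0297] [0.074 0.251 0.012]
scene racktop [338.4 251. ] 32 [0.6185 0.0252 0.0296] [0.009 0.026 0.011]
scene blocks [181.8 129.6] 1260 [ 0.4458 -0.4069  0.0991] [0.062 0.061 0.148]
scene blocks [256.4 204.1] 2140 [ 0.5787 -0.1711  0.0628] [0.118 0.112 0.168]
scene blocks [412.2 227.8] 3351 [0.5192 0.1696 0.0301] [0.078 0.253 0.089]
scene blocks [122.1 235.9] 442 [ 0.7324 -0.4202  0.0642] [0.039 0.037 0.059]
scene blocks [340.  243.3] 321 [0.6127 0.0245 0.0477] [0.027 0.032 0.08 ]
scene blocks [324.9 301.7] 641 [0.7357 0.026  0.026 ] [0.035 0.098 0.017]
```

View pics/top_crop.png

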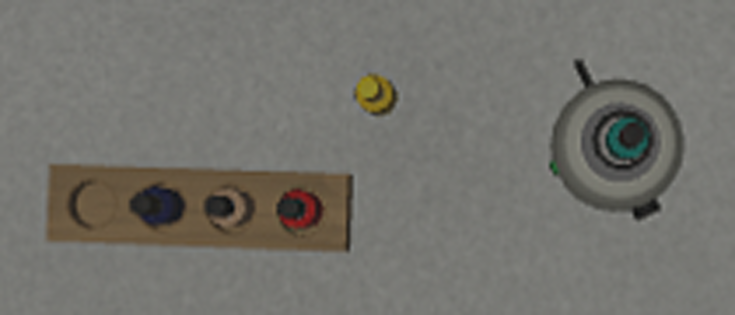

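The crop confirms it: the red body is at the rack's right end (300,208) and the free hole at the left end (93,205). Teal is in the cup at (627,137). The measured heights agree with what they must be: cap tops at 0.178 and 0.098, rack top at 0.030. First I turn the tool so the fingers close along world x.

>>> apply_moves --pt "0 0 0 0 0 9.6 0.6" --pt "0 0 0 0 0 9.6 0.6" --pt "0 0 0 0 0 9.6 0.6" --pt "0 0 0 0 0 9.6 0.6" --pt "0 0 0 0 0 9.6 0.6" --pt "0 0 0 0 0 9.6 0.6" --pt "0 0 0 0 0 9.6 0.6" --pt "0 0 0 0 0 9.3 0.6" --grip_force 60

```text
time_s: 1.2
position: [0.1279, 0.5348, 0.2311]
tool_rot: [[0.005, 1.0, -0.0], [1.0, -0.005, -0.0], [-0.0, -0.0, -1.0]]
ft_force: [-1.2, -0.8, -0.1]
grip_width: 0.0513
gripper_force: 0.0
```

```bash
cat > st.py <<'E'
from h import *
s=telemetry.observe(); print(s["time_s"],s["position"].round(4),s["tool_rot"].round(3).tolist(),s["ft_force"].round(2),s["grip_width"].round(4),s["gripper_force"],s["q"].round(1))
E
python3 st.py; python3 - <<'E'
from h import *
# refined: cap-top circle centres via ray at known height, both views; cup ring
for n in("top","scene"):
    P=np.load(n+"P.npy")
    def c(x,y,z,r=.025,t=.005):
        m=(np.hypot(P[...,0]-x,P[...,1]-y)<r)&(abs(P[...,2]-z)<t)
        v,u=np.nonzero(m); q=np.c_[P[m][:,:2]]; lo,hi=q.min(0),q.max(0)
        print(n,z,len(u),"mean",q.mean(0).round(4),"mid",((lo+hi)/2).round(4),"ext",(hi-lo).round(4))
    c(.561,-.182,.178); c(.51,.086,.098); c(.56,-.18,.096,.035); c(.515,.263,.008,.03,.005)
    # fit of mixer body slices
    for z in(.02,.05):
        m=(np.hypot(P[...,0]-.56,P[...,1]+.18)<.065)&(abs(P[...,2]-z)<.006); q=P[m][:,:2]
        A=np.c_[2*q,np.ones(len(q))]; s=np.linalg.lstsq(A,(q**2).sum(1),rcond=None)[0]; print(n,"mixer",z,s[:2].round(4),np.sqrt(s[2]+s[0]**2+s[1]**2).round(4),len(q))
E
```

```text
top 0.178 38 mean [ 0.5613 -0.1827] mid [ 0.5615 -0.1838] ext [0.0157 0.0154]
top 0.098 31 mean [0.5085 0.0854] mid [0.5082 0.0855] ext [0.0139 0.017 ]
top 0.096 73 mean [ 0.5611 -0.1806] mid [ 0.5616 -0.1822] ext [0.045  0.0451]
top 0.008 114 mean [0.5137 0.2685] mid [0.5146 0.2688] ext [0.0363 0.0348]
top mixer 0.02 [ 0.5644 -0.1855] 0.0595 14
top mixer 0.05 [ 0.5626 -0.1814] 0.0498 208
scene 0.178 61 mean [ 0.5621 -0.1812] mid [ 0.5606 -0.1817] ext [0.0179 0.017 ]
scene 0.098 55 mean [0.5097 0.0869] mid [0.5089 0.0873] ext [0.0187 0.0169]
scene 0.096 127 mean [ 0.5696 -0.1764] mid [ 0.5628 -0.1799] ext [0.046  0.0466]
scene 0.008 142 mean [0.5053 0.2702] mid [0.5064 0.2691] ext [0.0299 0.0333]
scene mixer 0.02 [ 0.5624 -0.179 ] 0.0547 142
scene mixer 0.05 [ 0.5617 -0.1797] 0.0495 305Traceback (most recent call last):
  File "st.py", line 2, in <module>
    s=telemetry.observe(); print(s["time_s"],s["position"].round(4),s["tool_rot"].round(3).tolist(),s["ft_force"].round(2),s["grip_width"].round(4),s["gripper_force"],s["q"].round(1))
                                                                                                                           ^^^^^^^^^^^^^^^^^^^^^
AttributeError: 'float' object has no attribute 'round'
```

>>> apply_moves --pt "-25 15 0 0 0 0 0.6" --pt "-50 31 0 0 0 0 0.6" --pt "-50 31 0 0 0 0 0.6" --pt "-50 31 0 0 0 0 0.6" --pt "-50 31 0 0 0 0 0.6" --pt "-50 31 0 0 0 0 0.6" --pt "-50 31 0 0 0 0 0.6" --pt "-50 31 0 0 0 0 0.6" --pt "-50 31 0 0 0 0 0.6" --pt "-50 31 0 0 0 0 0.6" --pt "-50 31 0 0 0 0 0.6" --pt "-50 31 0 0 0 0 0.6"

```text
time_s: 2.7
position: [0.4851, -0.0417, 0.2313]
tool_rot: [[-0.0, 1.0, 0.0], [1.0, 0.0, 0.0], [0.0, 0.0, -1.0]]
ft_force: [-0.0, 0.5, -0.2]
grip_width: 0.0514
gripper_force: 0.0
```

```bash
sed -i 's/s\["grip_width"\].round(4)/s["grip_width"]/' st.py; python3 st.py; python3 - <<'E'
from h import *
d=cam("scene"); P=np.load("sceneP.npy"); hsv=cv2.cvtColor(d["frame"],cv2.COLOR_RGB2HSV)
m=((P[...,0]>.45)&(P[...,0]<.6)&(P[...,1]>0.03)&(P[...,1]<.33)&(abs(P[...,2]-.03)<.004)&(hsv[...,0]<25)&(hsv[...,1]>70)).astype(np.uint8)
c=max(cv2.findContours(m,cv2.RETR_EXTERNAL,cv2.CHAIN_APPROX_NONE)[0],key=cv2.contourArea)
q=plane(d,c.reshape(-1,2),.03); print(cv2.minAreaRect((q[:,:2]*1000).astype(np.float32)))
E
```

```text
2.7 [ 0.4851 -0.0417  0.2313] [[-0.0, 1.0, 0.0], [1.0, 0.0, 0.0], [0.0, 0.0, -1.0]] [-0.03  0.5  -0.15] 0.05135963640321783 0.0 [-18.9  15.5  83.9   0.   80.6 -18.9]
((512.5171508789062, 176.20993041992188), (252.5376434326172, 68.2667236328125), 87.96858215332031)
```

>>> apply_moves --pt "-47 26 0 0 0 0 0.6" --pt "-47 25 0 0 0 0 0.6" --pt "-47 25 0 0 0 0 0.6" --pt "0 0 15 0 0 0 0.6" --pt "0 0 25 0 0 0 0.6" --pt "0 0 25 0 0 0 0.6" --pt "0 0 15 0 0 0 0.6" --pt "0 0 9 0 0 0 0.6" --pt "0 0 0 0 0 0 0.6"

```text
time_s: 3.88
position: [0.5605, -0.1805, 0.1422]
tool_rot: [[-0.001, 1.0, -0.0], [1.0, 0.001, 0.0], [0.0, -0.0, -1.0]]
ft_force: [-0.5, 0.6, -0.2]
grip_width: 0.0514
gripper_force: 0.0
```

```bash
python3 st.py; python3 - <<'E'
from h import *
d=cam("scene"); save(d,"s1.png",(200,100,330,230),4.5)
E
```

```text
3.875 [ 0.5605 -0.1805  0.1422] [[-0.001, 1.0, -0.0], [1.0, 0.001, 0.0], [0.0, -0.0, -1.0]] [-0.54  0.61 -0.17] 0.05135610923144774 0.0 [-29.4  30.   76.    0.   74.  -29.4]
```

View pics/s1.png

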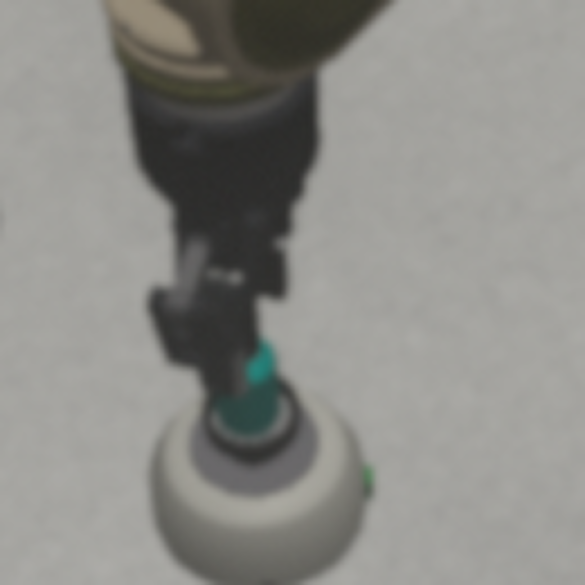

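The gripper straddles the teal cap over the cup at crop (240,370), with the bottle body upright in the cup at (250,410). Closing.

>>> apply_moves --pt "-1.5 0.5 0 0 0 0 0.35" --pt "0 0 0 0 0 0 0.28" --pt "0 0 0 0 0 0 0.1" --pt "0 0 0 0 0 0 0.1" --pt "0 0 0 0 0 0 0.1" --pt "0 0 0 0 0 0 0.1" --grip_force 50

```text
time_s: 4.68
position: [0.5612, -0.1824, 0.1425]
tool_rot: [[-0.001, 1.0, 0.001], [1.0, 0.001, -0.0], [-0.0, 0.001, -1.0]]
ft_force: [0.4, -0.7, 2.5]
grip_width: 0.0168
gripper_force: 48.6
```

>>> apply_moves --pt "0 0 -6 0 0 0 0.1" --pt "0 0 -15 0 0 0 0.1" --pt "0 0 -25 0 0 0 0.1" --pt "0 0 -25 0 0 0 0.1" --pt "0 0 -20 0 0 0 0.1" --pt "0 0 -9 0 0 0 0.1" --pt "0 0 0 0 0 0 0.1"

```text
time_s: 5.55
position: [0.5611, -0.1822, 0.2428]
tool_rot: [[-0.001, 1.0, 0.001], [1.0, 0.001, -0.0], [-0.0, 0.001, -1.0]]
ft_force: [-0.3, 0.7, -1.0]
grip_width: 0.0169
gripper_force: 48.8
```

```bash
python3 - <<'E'
from h import *
d=cam("scene"); save(d,"s2.png",(190,80,340,230),3.9)
H,W=d["z_map"].shape; v,u=np.mgrid[:H,:W]; P=depthpts(d,np.c_[u.ravel(),v.ravel()]).reshape(H,W,3)
hsv=cv2.cvtColor(d["frame"],cv2.COLOR_RGB2HSV)
m=(hsv[...,0]>80)&(hsv[...,0]<98)&(hsv[...,1]>110)&(P[...,2]>.12)&(np.hypot(P[...,0]-.56,P[...,1]+.18)<.05)
q=P[m]; print("teal",len(q),q.min(0).round(4),q.max(0).round(4))
for a in np.arange(.13,.2,.01):
    k=abs(q[:,2]-a)<.005
    if k.sum(): print(a.round(3),q[k].mean(0).round(4),k.sum())
for z,nm in((.088,"floor"),(.096,"rim")):
    k=(np.hypot(P[...,0]-.56,P[...,1]+.18)<.035)&(abs(P[...,2]-z)<.003); p=P[k][:,:2]; print(nm,len(p),p.mean(0).round(4),((p.min(0)+p.max(0))/2).round(4),np.ptp(p,0).round(4))
E
```

```text
teal 75 [ 0.5546 -0.1898  0.2279] [ 0.5766 -0.1667  0.2383]
floor 223 [ 0.5614 -0.1794] [ 0.5633 -0.1775] [0.0449 0.0427]
rim 111 [ 0.5613 -0.1797] [ 0.5618 -0.1799] [0.0476 0.0471]
```

View pics/s2.png

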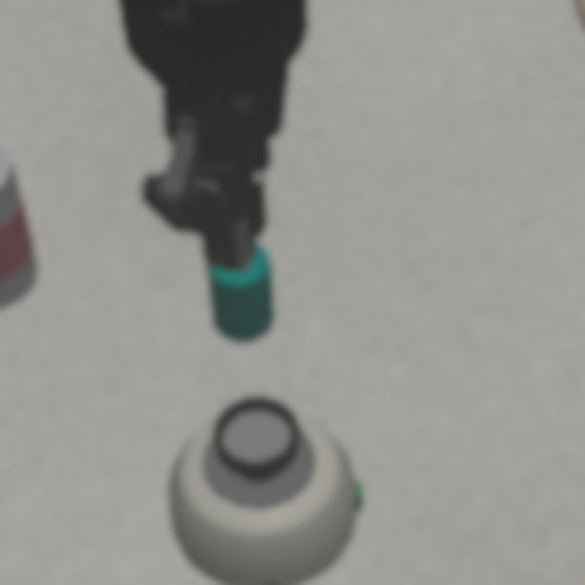

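Teal hangs upright in the gripper at crop (240,290). The empty cup is at (257,435).

```bash
python3 - <<'E'
from h import *
for n in("scene","top"):
    d=cam(n)
    H,W=d["z_map"].shape; v,u=np.mgrid[:H,:W]; P=depthpts(d,np.c_[u.ravel(),v.ravel()]).reshape(H,W,3)
    if n=="scene":
        near=np.hypot(P[...,0]-.56,P[...,1]+.18)<.03
        for a in(.195,.205,.215,.225):
            q=P[near&(abs(P[...,2]-a)<.005)]
            r=lambda p: np.hypot(q[:,0]-p[0],q[:,1]-p[1])-.016
            from scipy.optimize import least_squares
            print(a,len(q),least_squares(r,[.55,-.185],loss="soft_l1",f_scale=.001).x.round(4))
        print("lowest",P[near&(P[...,2]>.13)][:,2].min())
    else:
        k=(np.hypot(P[...,0]-.5625,P[...,1]+.18)<.035)&(abs(P[...,2]-.096)<.003);p=P[k][:,:2]
        print("rim top",len(p),p.mean(0),(p.min(0)+p.max(0))/2,np.ptp(p,0))
E
```

```text
0.195 49 [ 0.5861 -0.1724]
0.205 55 [ 0.5852 -0.1705]
0.215 61 [ 0.5853 -0.1695]
0.225 57 [ 0.5846 -0.1691]
lowest 0.18774579884503084
rim top 19 [ 0.54821029 -0.16831607] [ 0.55176536 -0.17073611] [0.02527576 0.02227705]
```

```bash
cat > body.py <<'E'
from h import *
from scipy.optimize import least_squares
def body(x,y,zs,n="scene"):
    d=cam(n); H,W=d["z_map"].shape; v,u=np.mgrid[:H,:W]; P=depthpts(d,np.c_[u.ravel(),v.ravel()]).reshape(H,W,3)
    near=np.hypot(P[...,0]-x,P[...,1]-y)<.028
    dr=(d["e"][:2]-[x,y]); dr/=np.hypot(*dr)
    for a in zs:
        q=P[near&(abs(P[...,2]-a)<.005)]
        r=lambda p: np.hypot(q[:,0]-p[0],q[:,1]-p[1])-.016
        print(a,len(q),least_squares(r,np.array([x,y])-.01*dr,loss="soft_l1",f_scale=.001).x.round(4))
E
python3 -c "
from body import *
body(.561,-.182,(.195,.205,.215,.225))"
```

```text
0.195 50 [ 0.5868 -0.1721]
0.205 59 [ 0.5851 -0.1706]
0.215 52 [ 0.5854 -0.171 ]
0.225 67 [ 0.5596 -0.1816]
```

```bash
sed -i 's/least_squares(r,np.array(\[x,y\])-.01\*dr,/least_squares(r,[x,y],bounds=([x-.009,y-.009],[x+.009,y+.009]),/' body.py
python3 -c "
from body import *
body(.561,-.182,(.195,.205,.215,.225))"
```

```text
0.195 47 [ 0.5594 -0.1816]
0.205 62 [ 0.5594 -0.1816]
0.215 52 [ 0.5595 -0.1817]
0.225 64 [ 0.5597 -0.1817]
```

Held bottle is upright and centred on the TCP. Now to the free hole.

>>> apply_moves --pt "20 -2 0 0 0 0 0.1" --pt "42 -4 0 0 0 0 0.1" --pt "45 -5 0 0 0 0 0.1" --pt "45 -5 0 0 0 0 0.1" --pt "45 -5 0 0 0 0 0.1" --pt "45 -5 0 0 0 0 0.1" --pt "45 -5 0 0 0 0 0.1" --pt "45 -5 0 0 0 0 0.1" --pt "45 -5 0 0 0 0 0.1" --pt "40 -3 0 0 0 0 0.1" --pt "30 -1 0 0 0 0 0.1" --pt "0 0 0 0 0 0 0.1"

```text
time_s: 7.3
position: [0.5143, 0.267, 0.242]
tool_rot: [[-0.004, 1.0, -0.001], [1.0, 0.004, 0.0], [0.0, -0.001, -1.0]]
ft_force: [0.7, -0.5, -0.2]
grip_width: 0.0168
gripper_force: 48.8
```

>>> apply_moves --pt "-2 1.5 10 0 0 0 0.1" --pt "0 0 25 0 0 0 0.1" --pt "0 0 30 0 0 0 0.1" --pt "0 0 30 0 0 0 0.1" --pt "0 0 25 0 0 0 0.1" --pt "0 0 15 0 0 0 0.1" --pt "0 0 8 0 0 0 0.1" --pt "0 0 0 0 0 0 0.1"

```text
time_s: 8.3
position: [0.5173, 0.2625, 0.0993]
tool_rot: [[-0.0, 1.0, -0.0], [1.0, 0.0, -0.0], [-0.0, -0.0, -1.0]]
ft_force: [0.2, -0.2, -0.6]
grip_width: 0.0169
gripper_force: 48.8
```

```bash
python3 st.py; python3 - <<'E'
from body import *
body(.515,.265,(.05,.06,.07,.08))
d=cam("scene"); save(d,"s3.png",(340,130,500,270),3.9)
for x,y in((.516,.2645),):
    a=np.linspace(0,2*np.pi,12)[:-1]
    print(proj(d,np.c_[x+.02*np.cos(a),y+.02*np.sin(a),0*a+.03]).round(0).tolist())
E
```

```text
8.3 [0.5173 0.2625 0.0993] [[-0.0, 1.0, -0.0], [1.0, 0.0, -0.0], [-0.0, -0.0, -1.0]] [ 0.17 -0.22 -0.6 ] 0.01688782991234776 48.78353476524353 [15.2 31.9 80.7 -0.  67.5 15.2]
0.05 35 [0.5166 0.2643]
0.06 40 [0.5167 0.2642]
0.07 46 [0.517  0.2644]
0.08 44 [0.517  0.2644]
[[453.0, 247.0], [458.0, 247.0], [461.0, 245.0], [462.0, 241.0], [460.0, 236.0], [456.0, 233.0], [451.0, 232.0], [447.0, 233.0], [445.0, 236.0], [445.0, 241.0], [448.0, 245.0]]
```

View pics/s3.png

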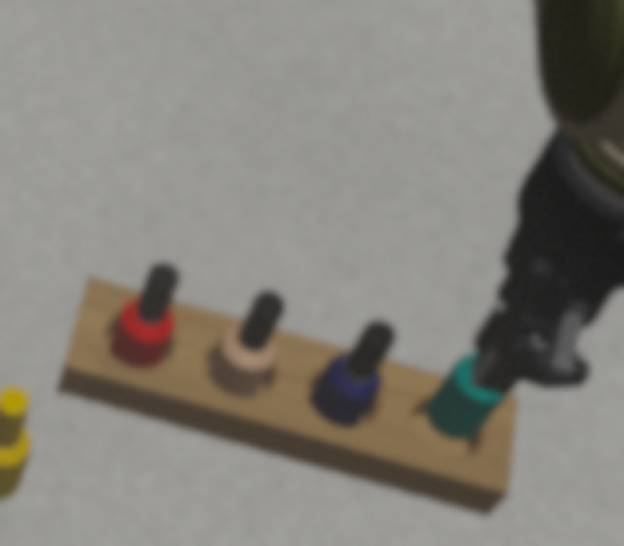

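Teal hovers over the free hole at crop (465,400), with a sliver of the hole visible on the left and lower side. I'll nudge it slightly and lower it.

>>> apply_moves --pt "1.5 -2 0 0 0 0 0.1" --pt "0 0 0 0 0 0 0.1" --pt "0 0 6 0 0 0 0.1" --pt "0 0 6 0 0 0 0.1" --pt "0 0 5 0 0 0 0.1" --pt "0 0 4 0 0 0 0.1" --pt "0 0 0 0 0 0 0.1"

```text
time_s: 9.28
position: [0.515, 0.2642, 0.078]
tool_rot: [[-0.001, 1.0, -0.001], [1.0, 0.001, -0.0], [-0.0, -0.001, -1.0]]
ft_force: [0.5, -0.1, -0.2]
grip_width: 0.0165
gripper_force: 48.8
```

Underside is now at about 0.0235, inside the hole with no contact force. Lowering on.

>>> apply_moves --pt "0 0 5 0 0 0 0.1" --pt "0 0 5 0 0 0 0.1" --pt "0 0 4 0 0 0 0.1" --pt "0 0 0 0 0 0 0.1"

```text
time_s: 9.78
position: [0.515, 0.2641, 0.0639]
tool_rot: [[-0.001, 1.0, -0.001], [1.0, 0.001, -0.0], [-0.0, -0.001, -1.0]]
ft_force: [-1.4, -0.2, -1.1]
grip_width: 0.0166
gripper_force: 48.8
```

>>> apply_moves --pt "0 0 1 0 0 0 0.1" --pt "0 0 0.5 0 0 0 0.1" --pt "0 0 0 0 0 0 0.1" --pt "0 0 0 0 0 0 0.1"

```text
time_s: 10.28
position: [0.5152, 0.2642, 0.0629]
tool_rot: [[-0.001, 1.0, 0.0], [1.0, 0.001, 0.0], [-0.0, 0.0, -1.0]]
ft_force: [0.5, -0.5, 0.0]
grip_width: 0.0168
gripper_force: 48.8
```

>>> apply_moves --pt "0 0 0.5 0 0 0 0.1" --pt "0 0 0 0 0 0 0.25" --pt "0 0 0 0 0 0 0.35" --pt "0 0 0 0 0 0 0.5" --pt "0 0 0 0 0 0 0.5" --pt "0 0 0 0 0 0 0.5" --pt "0 0 -10 0 0 0 0.5" --pt "0 0 -25 0 0 0 0.5" --pt "0 0 -25 0 0 0 0.5" --pt "0 0 -20 0 0 0 0.5" --pt "0 0 -10 0 0 0 0.5" --pt "0 0 0 0 0 0 0.5"

```text
time_s: 11.78
position: [0.5153, 0.2643, 0.1529]
tool_rot: [[-0.001, 1.0, 0.001], [1.0, 0.001, 0.0], [0.0, 0.001, -1.0]]
ft_force: [0.2, -0.1, 0.1]
grip_width: 0.0427
gripper_force: 0.0
```

```bash
python3 - <<'E'
from body import *
d=cam("scene"); save(d,"s4.png",(340,130,500,270),3.9)
H,W=d["z_map"].shape; v,u=np.mgrid[:H,:W]; P=depthpts(d,np.c_[u.ravel(),v.ravel()]).reshape(H,W,3)
for nm,x,y in(("teal",.515,.264),("red",.51,.086)):
    k=(np.hypot(P[...,0]-x,P[...,1]-y)<.02)&(abs(P[...,2]-.098)<.006); p=P[k]; print(nm,len(p),p.mean(0).round(4),((p.min(0)+p.max(0))/2).round(4))
body(.51,.086,(.035,.042,.048))
E
```

```text
teal 61 [0.5177 0.2648 0.0973] [0.5171 0.2655 0.0964]
red 55 [0.5095 0.0871 0.0975] [0.5085 0.0871 0.0962]
0.035 124 [0.5128 0.0855]
0.042 38 [0.5077 0.0874]
0.048 48 [0.5075 0.0875]
```

View pics/s4.png

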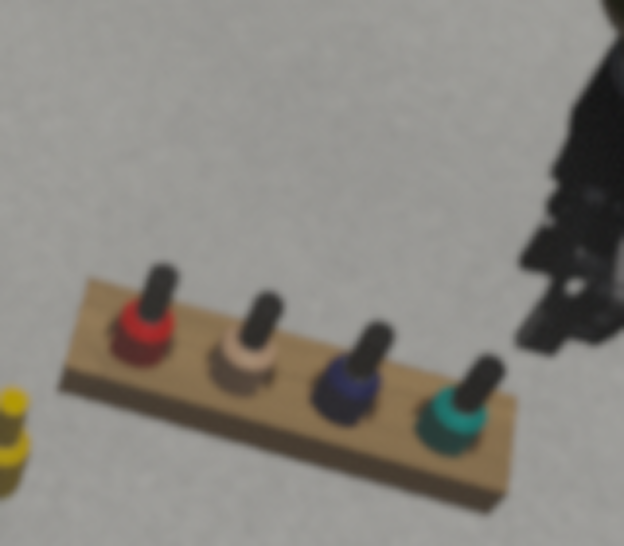

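Teal stands upright in the last hole at crop (455,420), released. Now red.

>>> apply_moves --pt "-20 -1 0 0 0 0 0.55" --pt "-35 -1 0 0 0 0 0.55" --pt "-40 -1 0 0 0 0 0.55" --pt "-40 -1 0 0 0 0 0.55" --pt "-30 -1 0 0 0 0 0.55" --pt "-13 -1 0 0 0 0 0.55" --pt "0 0 0 0 0 0 0.55"

```text
time_s: 12.75
position: [0.5091, 0.0856, 0.1521]
tool_rot: [[0.001, 1.0, -0.0], [1.0, -0.001, 0.0], [0.0, -0.0, -1.0]]
ft_force: [-0.8, 0.7, -0.6]
grip_width: 0.0473
gripper_force: 0.0
```

>>> apply_moves --pt "0.5 0 12 0 0 0 0.55" --pt "0 0 25 0 0 0 0.55" --pt "0 0 25 0 0 0 0.55" --pt "0 0 18 0 0 0 0.55" --pt "0 0 9 0 0 0 0.55" --pt "0 0 0 0 0 0 0.35" --pt "0 0 0 0 0 0 0.28" --pt "0 0 0 0 0 0 0.1" --pt "0 0 0 0 0 0 0.1" --pt "0 0 0 0 0 0 0.1" --pt "0 0 0 0 0 0 0.1" --grip_force 80

```text
time_s: 14.12
position: [0.5097, 0.0867, 0.064]
tool_rot: [[-0.001, 1.0, 0.001], [1.0, 0.001, 0.0], [0.0, 0.001, -1.0]]
ft_force: [-0.5, 0.9, 6.0]
grip_width: 0.0162
gripper_force: 78.0
```

>>> apply_moves --pt "0 0 -6 0 0 0 0.1" --pt "0 0 -15 0 0 0 0.1" --pt "0 0 -28 0 0 0 0.1" --pt "0 0 -35 0 0 0 0.1" --pt "0 0 -35 0 0 0 0.1" --pt "0 0 -28 0 0 0 0.1" --pt "0 0 -15 0 0 0 0.1" --pt "0 0 -6 0 0 0 0.1" --pt "0 0 0 0 0 0 0.1"

```text
time_s: 15.25
position: [0.5092, 0.0867, 0.2311]
tool_rot: [[-0.001, 1.0, -0.0], [1.0, 0.001, -0.0], [-0.0, -0.0, -1.0]]
ft_force: [-0.1, -0.5, -1.3]
grip_width: 0.0161
gripper_force: 78.0
```

```bash
python3 st.py; python3 - <<'E'
from body import *
body(.5097,.0867,(.185,.195,.205,.213))
d=cam("scene"); save(d,"s5.png",(300,90,500,270),3.3)
H,W=d["z_map"].shape; v,u=np.mgrid[:H,:W]; P=depthpts(d,np.c_[u.ravel(),v.ravel()]).reshape(H,W,3)
hsv=cv2.cvtColor(d["frame"],cv2.COLOR_RGB2HSV)
m=((hsv[...,0]<6)|(hsv[...,0]>174))&(hsv[...,1]>130)&(P[...,2]>.12)&(P[...,2]<.26)
print(m.sum(),P[m].min(0).round(4),P[m].max(0).round(4))
k=(np.hypot(P[...,0]-.5617,P[...,1]+.18)<.035)&(abs(P[...,2]-.096)<.003); p=P[k][:,:2]; print("rim",len(p),((p.min(0)+p.max(0))/2).round(4),np.ptp(p,0).round(4))
d=cam("top");H,W=d["z_map"].shape; v,u=np.mgrid[:H,:W]; P=depthpts(d,np.c_[u.ravel(),v.ravel()]).reshape(H,W,3)
for z in(.088,.096):
    k=(np.hypot(P[...,0]-.5617,P[...,1]+.18)<.035)&(abs(P[...,2]-z)<.003); p=P[k][:,:2]; print("top",z,len(p),p.mean(0).round(4),((p.min(0)+p.max(0))/2).round(4),np.ptp(p,0).round(4))
E
```

```text
15.25 [0.5092 0.0867 0.2311] [[-0.001, 1.0, -0.0], [1.0, 0.001, -0.0], [-0.0, -0.0, -1.0]] [-0.14 -0.54 -1.3 ] 0.016138626893877496 77.98895359039307 [-3.5 18.5 79.6 -0.  82.  -3.5]
0.185 52 [0.5072 0.0871]
0.195 42 [0.5081 0.0873]
0.205 55 [0.5087 0.0874]
0.213 62 [0.5087 0.0873]
91 [0.505  0.0733 0.2151] [0.5318 0.0987 0.241 ]
rim 109 [ 0.5617 -0.1795] [0.0481 0.0464]
top 0.088 131 [ 0.5631 -0.1824] [ 0.5633 -0.1812] [0.0367 0.0368]
top 0.096 61 [ 0.5603 -0.1816] [ 0.5615 -0.182 ] [0.0448 0.0448]
```

View pics/s5.png

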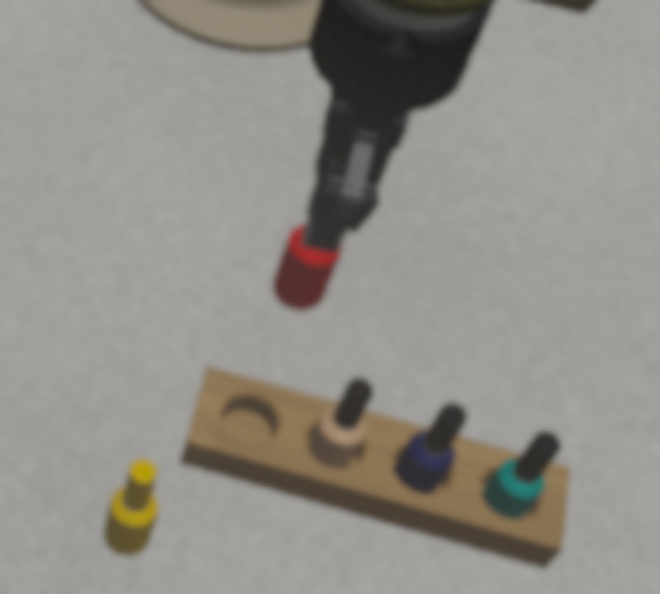

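Red hangs upright in the gripper at crop (305,270). The other three bottles stand untouched in the rack. Going to the cup, whose axis is near (0.562, -0.181).

>>> apply_moves --pt "-18 4 0 0 0 0 0.1" --pt "-35 7 0 0 0 0 0.1" --pt "-40 8 0 0 0 0 0.1" --pt "-42 8 0 0 0 0 0.1" --pt "-42 8 0 0 0 0 0.1" --pt "-40 8 0 0 0 0 0.1" --pt "-33 6 0 0 0 0 0.1" --pt "-18 4 0 0 0 0 0.1" --pt "0 0 0 0 0 0 0.1"

```text
time_s: 16.52
position: [0.5624, -0.1823, 0.2308]
tool_rot: [[0.001, 1.0, -0.001], [1.0, -0.001, 0.0], [0.0, -0.001, -1.0]]
ft_force: [0.0, 0.9, -0.6]
grip_width: 0.0161
gripper_force: 78.0
```

>>> apply_moves --pt "1 0 12 0 0 0 0.1" --pt "0 0 22 0 0 0 0.1" --pt "0 0 22 0 0 0 0.1" --pt "0 0 12 0 0 0 0.1" --pt "0 0 5 0 0 0 0.1" --pt "0 0 0 0 0 0 0.1"

```text
time_s: 17.27
position: [0.5627, -0.18, 0.1585]
tool_rot: [[-0.001, 1.0, 0.0], [1.0, 0.001, -0.0], [-0.0, 0.0, -1.0]]
ft_force: [-0.1, 0.8, -0.4]
grip_width: 0.016
gripper_force: 78.0
```

```bash
python3 st.py; python3 - <<'E'
from body import *
body(.562,-.181,(.113,.12,.128,.136,.142))
d=cam("scene"); save(d,"s6.png",(200,110,320,230),4.9)
H,W=d["z_map"].shape; v,u=np.mgrid[:H,:W]; P=depthpts(d,np.c_[u.ravel(),v.ravel()]).reshape(H,W,3)
hsv=cv2.cvtColor(d["frame"],cv2.COLOR_RGB2HSV)
m=((hsv[...,0]<6)|(hsv[...,0]>174))&(hsv[...,1]>110)&(np.hypot(P[...,0]-.56,P[...,1]+.18)<.04)
print(m.sum(),P[m].min(0).round(4),P[m].max(0).round(4))
E
```

```text
17.275 [ 0.5627 -0.18    0.1585] [[-0.001, 1.0, 0.0], [1.0, 0.001, -0.0], [-0.0, 0.0, -1.0]] [-0.13  0.84 -0.4 ] 0.016007861439885585 78.01331162452698 [-29.2  29.2  74.4   0.   76.3 -29.3]
0.113 38 [ 0.5611 -0.1806]
0.12 45 [ 0.5612 -0.1807]
0.128 40 [ 0.5613 -0.1809]
0.136 45 [ 0.5613 -0.1808]
0.142 53 [ 0.561 -0.181]
188 [ 0.5544 -0.1903  0.1111] [ 0.5842 -0.1648  0.1709]
```

View pics/s6.png

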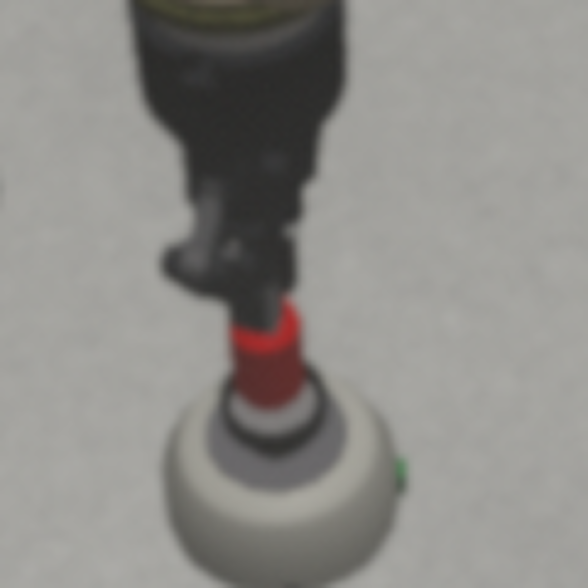

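Red is centred over the cup at crop (268,380), about 1 mm from the axis. Lowering into the cup.

>>> apply_moves --pt "0.5 0 4 0 0 0 0.1" --pt "0 0 4 0 0 0 0.1" --pt "0 0 3 0 0 0 0.1" --pt "0 0 0 0 0 0 0.1" --pt "0 0 0 0 0 0 0.1"

```text
time_s: 18.0
position: [0.5626, -0.1798, 0.1474]
tool_rot: [[-0.001, 1.0, 0.0], [1.0, 0.001, -0.0], [-0.0, 0.0, -1.0]]
ft_force: [0.4, -1.2, -0.3]
grip_width: 0.0163
gripper_force: 78.0
```

>>> apply_moves --pt "0 0 2 0 0 0 0.1" --pt "0 0 0 0 0 0 0.1" --pt "0 0 0 0 0 0 0.1"

```text
time_s: 18.38
position: [0.5626, -0.1797, 0.1454]
tool_rot: [[-0.001, 1.0, 0.0], [1.0, 0.001, -0.0], [-0.0, 0.0, -1.0]]
ft_force: [0.8, -0.1, -0.6]
grip_width: 0.0163
gripper_force: 78.0
```

>>> apply_moves --pt "0 0 2 0 0 0 0.1" --pt "0 0 0 0 0 0 0.1" --pt "0 0 0 0 0 0 0.1"

```text
time_s: 18.75
position: [0.5627, -0.1798, 0.1437]
tool_rot: [[-0.001, 1.0, 0.001], [1.0, 0.001, -0.0], [-0.0, 0.001, -1.0]]
ft_force: [0.1, 0.1, 2.7]
grip_width: 0.0156
gripper_force: 78.1
```

>>> apply_moves --pt "0 0 1.5 0 0 0 0.1" --pt "0 0 1.5 0 0 0 0.1" --pt "0 0 0 0 0 0 0.1" --pt "0 0 0 0 0 0 0.1"

```text
time_s: 19.25
position: [0.5627, -0.1798, 0.1406]
tool_rot: [[-0.001, 1.0, 0.001], [1.0, 0.001, -0.0], [-0.0, 0.001, -1.0]]
ft_force: [-0.4, 0.2, 5.6]
grip_width: 0.0162
gripper_force: 78.1
```

>>> apply_moves --pt "0 0 1.5 0 0 0 0.1" --pt "0 0 1 0 0 0 0.1" --pt "0 0 0 0 0 0 0.1" --pt "0 0 0 0 0 0 0.1"

```text
time_s: 19.75
position: [0.5627, -0.1799, 0.1384]
tool_rot: [[-0.001, 1.0, 0.001], [1.0, 0.001, -0.001], [-0.001, 0.001, -1.0]]
ft_force: [-1.7, 0.4, 7.2]
grip_width: 0.0162
gripper_force: 78.4
```

```bash
python3 - <<'E'
from body import *
f=[]
for i in range(10):
    d=cam("scene"); s=telemetry.observe(); f.append([*s["ft_force"],s["position"][2],s["gripper_force"]])
    H,W=d["z_map"].shape
print(np.mean(f,0).round(4),np.std(f,0).round(4),s["time_s"])
v,u=np.mgrid[:H,:W]; P=depthpts(d,np.c_[u.ravel(),v.ravel()]).reshape(H,W,3)
r=np.hypot(P[...,0]-.5617,P[...,1]+.1797)
hsv=cv2.cvtColor(d["frame"],cv2.COLOR_RGB2HSV)
for nm,Q in(("before",np.load("sceneP.npy")),("now",P)):
    r=np.hypot(Q[...,0]-.5617,Q[...,1]+.1797); k=(r>.0205)&(r<.0245)&(Q[...,2]>.075)&(Q[...,2]<.11)&(Q[...,0]>.562); print(nm,k.sum(),np.median(Q[k][:,2]).round(4),np.percentile(Q[k][:,2],80).round(4))
save(d,"s7.png",(200,110,320,230),4.9)
E
```

```text
[-1.5079  0.2839  7.8278  0.1385 78.4206] [8.148e-01 3.729e-01 4.686e-01 0.000e+00 3.000e-04] 20.25
before 94 0.0922 0.0957
now 95 0.0861 0.0903
```

Force (about 8.4 N with the bottle's weight), TCP travel and rim drop all put the cup at about 5.5 mm. I'll press 0.5 mm more and take a final look.

>>> apply_moves --pt "0 0 0.5 0 0 0 0.1" --pt "0 0 0 0 0 0 0.1" --pt "0 0 0 0 0 0 0.1" --pt "0 0 0 0 0 0 0.1"

```text
time_s: 20.75
position: [0.5627, -0.1799, 0.138]
tool_rot: [[-0.001, 1.0, 0.001], [1.0, 0.001, -0.001], [-0.001, 0.001, -1.0]]
ft_force: [-2.0, 0.4, 7.9]
grip_width: 0.0161
gripper_force: 78.5
```

```bash
python3 - <<'E'
from body import *
f=[]
for i in range(10):
    d=cam("scene"); s=telemetry.observe(); f.append([*s["ft_force"],s["position"][2],s["gripper_force"]])
print(np.mean(f,0).round(4),s["time_s"])
save(d,"s8.png",(190,110,490,280),2.6)
body(.562,-.181,(.1,.108,.115,.122))
E
```

```text
[-1.6749  0.4104  8.0593  0.138  78.4961] 21.25
0.1 46 [ 0.5613 -0.1805]
0.108 38 [ 0.5612 -0.1805]
0.115 41 [ 0.5611 -0.1806]
0.122 55 [ 0.5609 -0.1809]
```

View pics/s8.png

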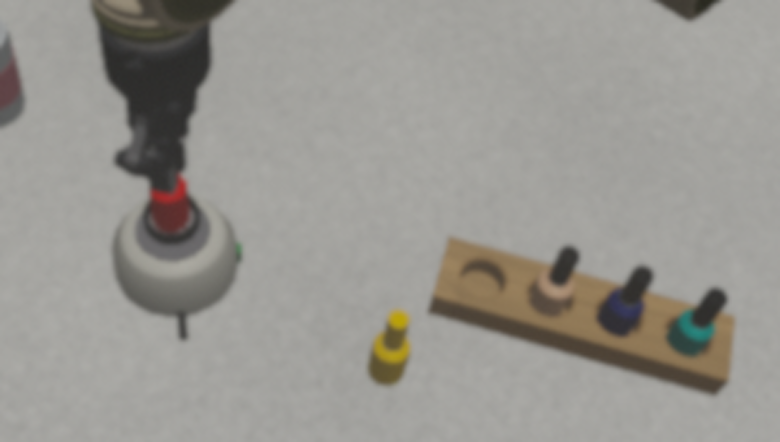

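Red stands upright in the sunken cup at crop (170,205), still gripped. Teal is in the rack at (695,325), and beige, navy and yellow are untouched. The push is about 8.7 N, so the cup is about 5.7 mm down. Handing in.

```bash
python3 -c "
from rig import env
print(env.close_job())"
```

```text
the job is handed in; nothing more can be done
None
```

The job is handed in: the teal bottle stands released in the rack's free hole, and the red one is held upright in the cup, pressed about 5.7 mm down by the force reading.

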